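# Flip a driver module over against the work plate's edge

### The job

The small driver module lies on the mat with its circuit side up, in front of the low dark work plate. Without gripping it or lifting it off, push it with the fingertips squarely up against the front edge of the plate, then push its near edge up and over until it stands on edge there and flips over onto the plate, and leave it lying flat on the plate with its bare metal face up. Leave the spool, the jar and the relay where they stand.

Things in the scene. Friction and masses are not known exactly. Their poses are not given: they have to be found in the camera images.
- module: Loose slab 76 (x) x 60 (y) x 8 mm, about 110 g: bare aluminium face below, green circuit board above with a flat steel shield can 5 mm higher (x -28 to +16, y -20 to +20 mm). Origin: centre of the metal face, at height 0 at the start, 25 mm when flipped on the plate; z points to the circuit side. Its +x end faces the plate within 0.35 rad. The near end, pressed toward the plate and rubbed upward, turns up about the far end.
- module_lead (a point): Middle of the module's +x end face (38 mm from its centre, half-way up its 8 mm), the end that goes against the plate. Axes as the module's.
- module_near (a point): Middle of the module's -x end face (38 mm from its centre, half-way up its 8 mm), the end nearest the robot at the start, which the fingertips push: the tips must run just above the mat (about 2 mm) to meet this face; higher they slip over it. Axes as the module's.
- plate: Fixed dark steel plate, 150 mm deep (x), 270 wide (y), 12 high, flat on top, placed and turned (within 0.3 rad) anew each run. Origin: middle of its front edge at table height; its front face is the plane x = 0, x points level into the plate, away from the robot, y left along the edge, z up. In its frame the module starts centred 60 to 90 mm before the edge, up to 40 mm sideways.
- spool: Bystander: grey solder spool standing on the mat, 54 mm diameter, 42 mm high, about 200 mm to one side of the middle of the plate's front edge, somewhat in front of it. Origin: centre of its underside.
- flux: Bystander: flux jar with a black cap standing on the mat, 44 mm diameter, 50 mm high, about 200 mm to the other side. Origin: centre of its underside.
- relay: Bystander: black relay block 30 x 22 x 26 mm high, standing on the plate near its back edge, towards its left end, 105 to 125 mm behind the front edge. Origin: centre of its underside.
There are look-alikes about, which are no part of the job. Of the things that look like the module, the largest one is meant.

How it is judged:
By the outcome, as a careful person would: the job done as asked, in the order asked, and still so for the second after the job is handed in, with the robot touching nothing.
It also fails if it takes over 64 s, if anything falls off the work surface, if the arm or the gripper's body presses on something with over 40 N, if the wrist force passes 120 N, or if a joint passes its speed limit or range.

### The arm

A 6-joint arm with a two-finger parallel gripper is mounted at the origin on the work surface. World frame = base frame: x ahead of the robot, y to its left, z up, the work surface at z = 0. Lengths are in m, angles in rad, forces in N, time in s.
With the tool pointing down it reaches from about 0.425 to 0.95 m from the base axis. Payload 14.7 kg.
Tool frame: the origin (TCP) lies midway between the tips of the shut fingers; the grasp point (between the pads) lies 19 mm behind it (ctrl.hold_point_z is the distance from the TCP to the grasp point, in m); z points along the fingers, y is the line along which they close (so a half turn about z gives the same grasp; the last joint's range is limited). The gripper opens to 85 mm and grips with 20 to 120 N. Pads are 22 mm wide; open, the fingers measure 114 mm over their backs; the gripper's body (76 mm by 85 mm) begins 54 mm behind the grasp point. The pads swing forward as they close: fully open they stand 13 mm farther back than shut.
Start: joints at [-1.313, 0.48, 1.596, -0, 1.065, -0.047], TCP at [0.195, -0.62, 0.201] pointing down, gripper open.
Joint ranges: [-2.75, 2.75], [-0.82, 2.05], [0.23, 2.67], [-1.56, 4.7], [0.09, 2.69], [-2.92, 2.92]. Speed limits (rad/s): [1.89, 1.89, 2.39, 3.01, 3.01, 3.01].

### API

Orientations are given as a unit quaternion [w, x, y, z].
In Python, from station import ctrl, viewer, hand_in gives the robot as it stands.
- The arm moves only by the shell command python3 -m handwheel 'ROWS' [FORCE]. ROWS is text: rows parted by semicolons, each of 5 numbers parted by spaces: the shift along the tool's x, y, z in mm, then the turn about the tool's z in degrees, then the gripper command: -1 is fully open, 1 is shut, values between are in proportion. A call has 1 to 8 rows; each row shifts and turns the commanded pose from where the row before left it, along the tool's axes as they then stand; what a row does not reach is not made up. A row lasts 1/8 s, in which the tool goes at most 62.5 mm and 10.7 degrees, less where a joint would pass 70% of its speed; a pose out of reach is approached as far as the arm can. A call is refused whole if a number of a shift passes 62.5 or a number of a turn 10.7, either way. A call with a gripper value outside its range is refused whole. The fingers move at their own pace and stop on an object; FORCE is the grip in N (left out, the last holds). Time passes only in rows, so rows that do not move let the fingers close. It gives the time, the measured TCP pose, the force, the opening and the grip force at its end, in the units of the state.
- ctrl.sense(): the state, without advancing time (a new reading comes with each control period).
- viewer.read_camera(name): name is "scene" or "side" or "wrist"; returns the picture (480x640x3 uint8, red, green, blue); there is no depth.
- viewer.calibration(name): a dict with "vertical_fov" (degrees; the focal length in pixels is half the picture's height over the tangent of half this angle, whatever the lens; pixels are square), "cx", "cy" (the principal point, pixels), "cam_to_world" (4x4, takes a point from camera to world coordinates); the wrist camera has in their place "mount" (4x4, takes a point from camera to tool coordinates, whose origin is the TCP and whose axes are the flange's). Camera axes: x right, y down, z forward; pixel columns grow to the right and rows downward; lengths in m; the calibration is good to about 2 mm. The wrist camera is an equidistant fisheye: a pixel r from the principal point sees the ray r / f radians off the axis. A picture is of the moment at which its call begins: read the wrist's pose just before it. calibration takes no time and is no camera call.
- hand_in(): hands the job in; it is judged then, once.
The state is a dict: "t": time; "joints": joint angles; "joint_vel": joint speeds; "joint_efforts": joint torques, N m; "eef_pos": TCP position; "ee_rot": TCP orientation; "contact_force": force on the tool from outside, world axes, zero at the start; "ft_torque": the same for the moment, N m; "width": finger opening in m; "gripper_force": force on a finger pad.
Only numpy, scipy, OpenCV 4.12 (cv2) and the standard library are available. Lean on these libraries where they do the work, as an engineer would, in place of code of your own. Each camera call takes 0.05 s, during which the arm holds its last target. There are 200 camera calls.

## Working session

There is one attempt and no reset: what is moved stays moved. The work goes in short steps, Python scripts to look and compute and a shell command to move; the robot and the scene stay as the last step left them, time stands still between calls to the robot, and variables do not carry over. Pictures are saved under pics/ and viewed, at most 10 in all, crops included, and the job is handed in when it is done.

```bash
ls; mkdir -p pics
python3 - <<'E'
from station import ctrl, viewer
import cv2,numpy as np
s=ctrl.sense();print(s['t'],s['eef_pos'],s['ee_rot'],s['contact_force'],s['width'],ctrl.hold_point_z)
for n in("scene","side"):
    im=viewer.read_camera(n);cv2.imwrite(f"pics/{n}0.png",im[:,:,::-1])
    c=viewer.calibration(n);print(n,c['vertical_fov'],c['cx'],c['cy'],np.round(c['cam_to_world'],4).tolist())
print(viewer.calibration("wrist"))
E
```

```text
pics
0.0 [ 0.19497153 -0.61960662  0.20088107] [-5.88258916e-04  9.88410779e-01  1.51801784e-01 -6.96305678e-05] [-0.09888207  0.00991811  0.41370862] 0.08563298568246988 0.0187
scene 44.630930767117896 322.56055477724084 230.8147939041582 [[-0.8384, 0.3727, -0.3977, 0.9906], [0.5451, 0.5767, -0.6086, 0.6931], [0.0025, -0.727, -0.6866, 0.7484], [0.0, 0.0, 0.0, 1.0]]
side 46.8519767587289 323.6273063748907 242.0784532139092 [[0.8134, -0.4503, 0.3683, 0.2642], [-0.5816, -0.6161, 0.5313, -0.4303], [-0.0123, -0.6463, -0.763, 0.6977], [0.0, 0.0, 0.0, 1.0]]
{'vertical_fov': 65.70646984690485, 'cx': 321.59215285339445, 'cy': 242.60396640308193, 'mount': array([[-9.76937041e-04, -9.52243390e-01, -3.05338455e-01,
         7.96497870e-02],
       [ 9.99999256e-01, -7.07067218e-04, -9.94425120e-04,
        -2.39405291e-04],
       [ 7.31039936e-04, -3.05339199e-01,  9.52243372e-01,
        -1.72980475e-01],
       [ 0.00000000e+00,  0.00000000e+00,  0.00000000e+00,
         1.00000000e+00]])}
```

View pics/scene0.png

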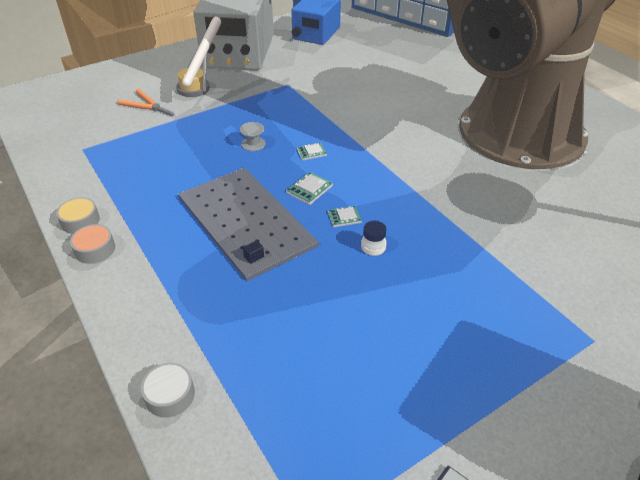

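View pics/side0.png

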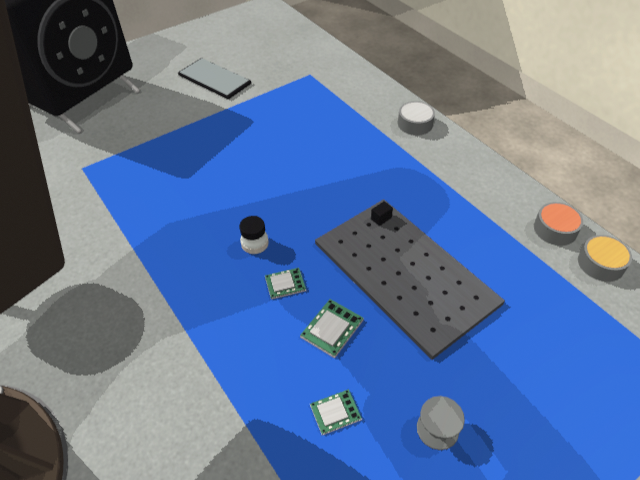

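The module is the middle, largest board (scene 310,187; side 333,328). The plate is the perforated dark slab beyond it. The spool (scene 252,137) and jar (374,238) stand to the sides, and the smaller look-alike boards are at scene (312,151) and (345,215).

```bash
cat > h.py <<'E'
import cv2,numpy as np
from station import ctrl,viewer
from scipy.spatial.transform import Rotation as R
def ray(n,uv,T=None):
    c=viewer.calibration(n);uv=np.atleast_2d(uv).astype(float)
    f=240/np.tan(np.radians(c['vertical_fov'])/2)
    p=(uv-[c['cx'],c['cy']])/f
    if n=='wrist':
        r=np.linalg.norm(p,axis=1,keepdims=True)+1e-9
        d=np.hstack([p/r*np.sin(r),np.cos(r)]);M=T@c['mount']
    else: d=np.hstack([p,np.ones((len(p),1))]);M=c['cam_to_world']
    return M[:3,3],d@M[:3,:3].T
def cast(n,uv,z,T=None):
    o,d=ray(n,uv,T);return (o+d*((z-o[2])/d[:,2:]))[:,:2]
def tool():
    s=ctrl.sense();q=s['ee_rot'];T=np.eye(4);T[:3,:3]=R.from_quat(np.roll(q,-1)).as_matrix();T[:3,3]=s['eef_pos'];return T
def comp(mask,seed):
    k,l=cv2.connectedComponents(mask.astype(np.uint8));m=(l==l[seed[1],seed[0]]).astype(np.uint8)
    c=max(cv2.findContours(m,0,cv2.CHAIN_APPROX_NONE)[0],key=cv2.contourArea);return c[:,0,:]
E
python3 - <<'E'
from h import *
for n,ms,ps,oth in(("scene",(310,185),(240,225),[(312,151),(345,215),(252,143),(374,245)]),("side",(333,328),(410,285),[(335,411),(285,283),(440,430),(253,240)])):
    im=cv2.imread(f"pics/{n}0.png").astype(int);b,g,r=im[...,0],im[...,1],im[...,2]
    nb=~((b>1.35*g)&(b>1.8*r))
    for s in [ms]+oth:
        if not nb[s[1],s[0]]: print('seed blue',s);continue
        c=comp(nb,s);print(n,s,len(c))
        for z in(.008,):
            q=cast(n,c,z).astype(np.float32);rc=cv2.minAreaRect(q)
            print(np.round(rc[0],4),np.round(rc[1],4),round(rc[2],1),np.round(cv2.boxPoints(rc),4).tolist())
    c=comp(nb,ps);rc=cv2.minAreaRect(cast(n,c,.012).astype(np.float32));print('plate',rc,np.round(cv2.boxPoints(rc),4).tolist())
    h=cv2.approxPolyDP(c,6,True)[:,0];print(h.tolist(),np.round(cast(n,h,.012),4).tolist())
E
```

```text
scene (310, 185) 99
[ 0.5151 -0.0838] [0.0835 0.0669] 20.1 [[0.4643999934196472, -0.06679999828338623], [0.48739999532699585, -0.12960000336170197], [0.5658000111579895, -0.10080000013113022], [0.5428000092506409, -0.03799999877810478]]
scene (312, 151) 72
[ 0.4449 -0.1872] [0.0526 0.0579] 75.8 [[0.41040000319480896, -0.20550000667572021], [0.4666000008583069, -0.21979999542236328], [0.4794999957084656, -0.1687999963760376], [0.42329999804496765, -0.15459999442100525]]
scene (345, 215) 87
[0.5047 0.024 ] [0.0511 0.057 ] 70.8 [[0.46939998865127563, 0.00930000003427267], [0.5232999920845032, -0.009499999694526196], [0.5400000214576721, 0.03880000114440918], [0.4862000048160553, 0.057500001043081284]]
scene (252, 143) 91
[ 0.5249 -0.3069] [0.1124 0.0542] 63.4 [[0.4754999876022339, -0.3449999988079071], [0.5238999724388123, -0.3691999912261963], [0.5741999745368958, -0.2687000036239624], [0.5257999897003174, -0.24449999630451202]]
scene (374, 245) 114
[0.4936 0.1022] [0.0897 0.0452] 54.2 [[0.4490000009536743, 0.07900000363588333], [0.48570001125335693, 0.05249999836087227], [0.5382000207
[... 1357 characters left out ...]
8769999742507935], [0.5590999722480774, -0.24040000140666962]]
side (253, 240) 101
[0.5124 0.1329] [0.0834 0.0454] 66.7 [[0.4749999940395355, 0.10360000282526016], [0.516700029373169, 0.08560000360012054], [0.5497000217437744, 0.16220000386238098], [0.5080999732017517, 0.18019999563694]]
plate ((0.6642337441444397, -0.07269124686717987), (0.1540224403142929, 0.27260535955429077), 2.1213948726654053) [[0.5821999907493591, 0.06069999933242798], [0.5922999978065491, -0.2117999941110611], [0.7462000250816345, -0.20600000023841858], [0.7361000180244446, 0.06639999896287918]]
[[317, 238], [431, 358], [503, 302], [384, 200]] [[0.5915, 0.0606], [0.5929, -0.2098], [0.7418, -0.2039], [0.7351, 0.0631]]
```

```bash
python3 -m handwheel '30 -31 0 0 1;40 -41 0 0 1;40 -41 0 0 1;40 -41 0 0 1;40 -41 0 0 1;40 -41 0 0 1;40 -41 0 0 1;40 -41 0 0 1'
python3 -m handwheel '40 -41 0 0 1;40 -41 0 0 1;11 -10 0 -2.5 1;0 0 0 0 1;0 0 0 0 1'
python3 - <<'E'
from h import *
T=tool();np.save('T1.npy',T);im=viewer.read_camera('wrist');cv2.imwrite('pics/w1.png',im[:,:,::-1]);print(T.round(4))
E
```

```text
t: 1.1
eef_pos: [0.3959, -0.222, 0.2015]
ee_rot: [0.0, 0.988, 0.152, 0.0]
contact_force: [1.6, -0.5, 1.2]
width: 0.0
gripper_force: 0.0
t: 1.72
eef_pos: [0.454, -0.1095, 0.2014]
ee_rot: [0.0, 0.985, 0.173, -0.0]
contact_force: [-0.8, -1.2, -0.3]
width: -0.0004
gripper_force: 0.0
[[ 9.403e-01  3.404e-01 -5.000e-04  4.540e-01]
 [ 3.404e-01 -9.403e-01 -1.000e-04 -1.095e-01]
 [-5.000e-04 -1.000e-04 -1.000e+00  2.014e-01]
 [ 0.000e+00  0.000e+00  0.000e+00  1.000e+00]]
```

View pics/w1.png

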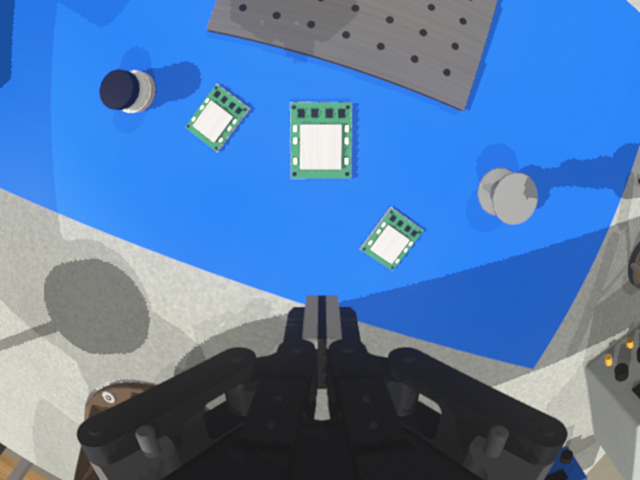

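The wrist view shows the module square to the tool at (322,140). The plate's front edge runs from (208,30) to (466,109), and the two small boards lie clear of the push lane.

```bash
cat > m.py <<'E'
from h import *
def meas(im,T,ms,ps):
    im=im.astype(int);b,g,r=im[...,0],im[...,1],im[...,2]
    nb=~((b>1.35*g)&(b>1.8*r))
    q=cast('wrist',comp(nb,ms),.008,T).astype(np.float32);rc=cv2.minAreaRect(q)
    a=rc[2]; a=(a+45)%90-45
    print('module',np.round(rc[0],4),np.round(rc[1],4),round(a,2))
    c=comp(nb,ps);c=c[(c[:,0]>3)&(c[:,0]<636)&(c[:,1]>3)];p=cast('wrist',c,.012,T)
    # front edge: for y bins, min x
    ys=np.arange(p[:,1].min()+.02,p[:,1].max()-.02,.01)
    e=np.array([[p[abs(p[:,1]-y)<.004][:,0].min(),y] for y in ys if (abs(p[:,1]-y)<.004).any()])
    k=np.polyfit(e[:,1],e[:,0],1);res=e[:,0]-np.polyval(k,e[:,1]);ok=abs(res)<.004;k=np.polyfit(e[ok,1],e[ok,0],1)
    print('edge x=%.4f*y+%.4f'%tuple(k),'yaw',-np.degrees(np.arctan(k[0])),'y range',p[:,1].min(),p[:,1].max(),'res',abs(res).max())
    R2=T[:2,:2]
    d=np.array(rc[0])-T[:2,3];print('module in tool (mm)',np.round(R2.T@d*1000,1))
    print('gap lead-edge',np.polyval(k,rc[0][1])-rc[0][0])
E
python3 - <<'E'
from m import *
meas(cv2.imread('pics/w1.png'),np.load('T1.npy'),(322,148),(380,40))
E
```

```text
module [ 0.5165 -0.0853] [0.0755 0.0603] 19.78
edge x=-0.0367*y+0.5898 yaw 2.1021260737278893 y range -0.20777383011353612 0.062026871634466185 res 0.00023693681141812029
module in tool (mm) [67.  -1.4]
gap lead-edge 0.07641459240165827
```

```bash
python3 -m handwheel '0 -0.7 40 0 1;0 -0.7 50 0 1;0 0 50 0 1;0 0 40 0 1;0 0 12 0 1;0 0 4 0 1;0 0 0 0 1;0 0 0 0 1'
python3 -c "
from station import ctrl;s=ctrl.sense();print(s['eef_pos'],s['contact_force'])"
```

```text
t: 2.78
eef_pos: [0.4549, -0.1076, 0.0066]
ee_rot: [0.0, 0.985, 0.173, 0.001]
contact_force: [0.3, 0.3, 0.4]
width: 0.0003
gripper_force: 0.0
[ 0.45490869 -0.10758141  0.00664585] [0.32761161 0.31101544 0.4131792 ]
```

```bash
python3 -m handwheel '0 0 2.5 0 1;0 0 2 0 1;8 0 0 0 1;7 0 0 0 1;3 0 0 0 1;3 0 0 0 1;3 0 0 0 1;0 0 0 0 1'
python3 -m handwheel '3 0 0 1 1;3 0 0 2 1;3 0 0 2 1;3 0 0 2 1;3 0 0 2 1;3 0 0 2 1;3 0 0 2 1;0 0 0 0 1'
python3 - <<'E'
from h import *
T=tool();np.save('T2.npy',T);im=viewer.read_camera('wrist');cv2.imwrite('pics/w2.png',im[:,:,::-1]);print(T.round(4))
E
```

```text
t: 3.78
eef_pos: [0.4768, -0.099, 0.001]
ee_rot: [0.0, 0.985, 0.173, 0.0]
contact_force: [-1.1, 0.7, -0.6]
width: -0.0
gripper_force: 0.0
t: 4.78
eef_pos: [0.4972, -0.0937, 0.001]
ee_rot: [0.0, 0.998, 0.06, 0.0]
contact_force: [-0.3, -0.5, -0.1]
width: -0.0001
gripper_force: 0.0
[[ 9.927e-01  1.207e-01  2.000e-04  4.972e-01]
 [ 1.207e-01 -9.927e-01 -0.000e+00 -9.370e-02]
 [ 2.000e-04  1.000e-04 -1.000e+00  1.000e-03]
 [ 0.000e+00  0.000e+00  0.000e+00  1.000e+00]]
```

View pics/w2.png

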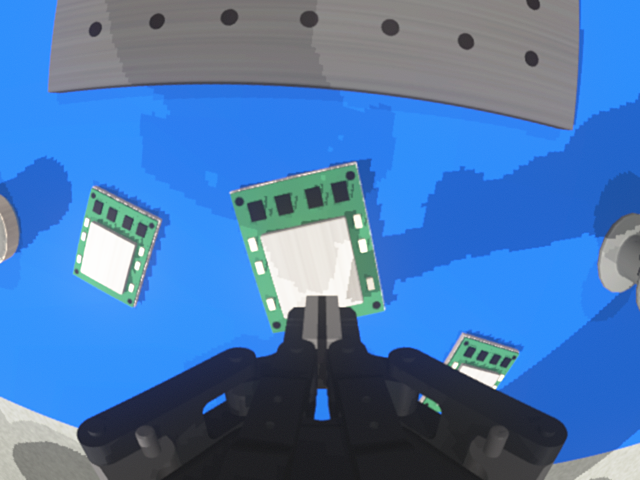

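The module kept its ~20° yaw while the tool turned. Its corners are at (232,191), (357,162), (384,310) and (275,331). I'll push left of centre to turn it.

```bash
cat > p.py <<'E'
from h import *
def pose(uv,T):
    # corners: lead-left, lead-right, near-right, near-left at z=8mm
    p=cast('wrist',uv,.008,T);c=p.mean(0)
    ax=(p[0]+p[1]-p[2]-p[3]);print('yaw',np.degrees(np.arctan2(ax[1],ax[0])).round(2),'centre',c.round(4),'len',np.linalg.norm(ax)/2,'wid',np.linalg.norm(p[0]-p[1]))
    loc=(p-T[:2,3])@T[:2,:2]*1000
    print('tool mm: corners',loc.round(1).tolist(),'c',loc.mean(0).round(1))
    n=np.array([np.cos(.0367),np.sin(.0367)]);d=(p-[.5898,0])@n
    print('dist to edge',(d*1000).round(1),'edge y of centre',((c-[.5898,0])@[-n[1],n[0]]).round(4))
E
python3 - <<'E'
from p import *
pose([(232,191),(357,162),(384,310),(275,331)],np.load('T2.npy'))
E
```

```text
yaw 19.49 centre [ 0.5173 -0.0861] len 0.0753981630221642 wid 0.05849030325993792
tool mm: corners [[51.3, -41.9], [64.1, 15.2], [-9.7, 31.1], [-22.1, -25.0]] c [20.9 -5.2]
dist to edge [ -48.4  -30.9 -103.1 -120.1] edge y of centre -0.0833
```

Run:
```python
from h import *
T=np.load('T2.npy')
for z in(0,.005,.01,.013,.02):print(z,((cast('wrist',[(322,297)],z,T)-T[:2,3])@T[:2,:2]*1000).round(1))
im=viewer.read_camera('side')[:,:,::-1];cv2.imwrite('pics/s2.png',cv2.resize(im[230:420,220:480],(780,570),interpolation=cv2.INTER_CUBIC))
print(ctrl.sense()['eef_pos'],ctrl.sense()['contact_force'])
```

```text
0 [[-5.9 -0.5]]
0.005 [[-3.5 -0.5]]
0.01 [[-1.  -0.5]]
0.013 [[ 0.5 -0.5]]
0.02 [[ 3.9 -0.5]]
[ 0.49677538 -0.0936839   0.00096664] [-0.32259745  0.05892869  0.46260276]
```

View pics/s2.png

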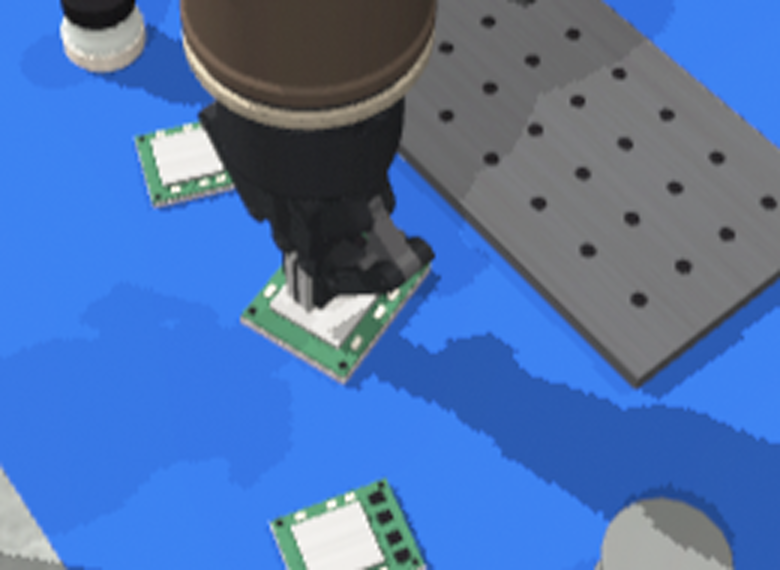

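The side crop shows the fingertips (crop 305,310) hovering over the shield can, with the module unmoved. So the tips are higher than the reported TCP, and I'll triangulate their real position.

Run:
```python
from h import *
T=np.load('T2.npy')
def tri(a,b):
    A=[];B=[]
    M=np.zeros((3,3));v=np.zeros(3)
    for o,d in(a,b):
        d=d[0]/np.linalg.norm(d[0]);P=np.eye(3)-np.outer(d,d);M+=P;v+=P@o
    x=np.linalg.solve(M,v);return x,[np.linalg.norm((np.eye(3)-np.outer(d[0],d[0])/(d[0]@d[0]))@(x-o)) for o,d in(a,b)]
for cx,cy in((305,310),(312,312),(296,300)):
  for u in ((322,297),(338,297)):
    x,r=tri(ray('side',[(220+cx/3,230+cy/3)]),ray('wrist',[u],T));print(cx,cy,u,'tool',((x-T[:3,3])@T[:3,:3]*1000).round(1),x.round(4),np.round(r,4))
from station import ctrl
s=ctrl.sense();print(s['width'],s['joints'],s['joint_efforts'],s['contact_force'])
print(cast('side',[(220+305/3,230+310/3)],.013))
```

```text
305 310 (322, 297) tool [ -1.7  -2.5 -10.3] [ 0.4952 -0.0915  0.0112] [0.0023 0.0023]
305 310 (338, 297) tool [ -1.7   2.4 -14.2] [ 0.4957 -0.0963  0.0152] [0.0056 0.0056]
312 312 (322, 297) tool [ -0.6  -1.  -10.4] [ 0.4964 -0.0928  0.0114] [0.0006 0.0006]
312 312 (338, 297) tool [ -0.7   3.8 -14.1] [ 0.4969 -0.0976  0.0151] [0.0039 0.0039]
296 300 (322, 297) tool [ -1.5  -5.  -13.9] [ 0.4951 -0.089   0.0149] [0.0052 0.0052]
296 300 (338, 297) tool [ -1.5  -0.1 -18.1] [ 0.4956 -0.0938  0.019 ] [0.0084 0.0084]
-5.9106681559633736e-06 [-2.46378171e-01  5.89782211e-01  2.08110692e+00  2.88227490e-05
  4.70890401e-01  1.20245475e+00] [ 7.44029554e-02 -8.24504828e+01 -2.01379073e+01  3.13514523e-03
 -1.93417515e-02  1.15508458e-01] [-0.32259745  0.05892869  0.46260276]
[[ 0.49355775 -0.09023064]]
```

```bash
python3 -m handwheel '0 0 -8 0 1;-20 0 -2 -4 1;-25 0 0 -8.5 1;0 0 4 0 1;0 0 4 0 1;0 0 2 0 1;0 0 1 0 1;0 0 0 0 1'
python3 -m handwheel '0 0 2 0 1;0 0 2 0 1;0 0 0 0 1'
python3 -c "
from h import *
T=tool();print(T.round(4),ctrl.sense()['contact_force'])
print(T[:2,:2].T@(np.array([.517,-.0858])-T[:2,3])*1000)"
```

```text
t: 5.88
eef_pos: [0.4527, -0.1008, -0.0001]
ee_rot: [-0.0, 0.986, 0.169, -0.0]
contact_force: [-0.6, 1.0, 0.6]
width: -0.0002
gripper_force: 0.0
t: 6.25
eef_pos: [0.4524, -0.1009, -0.0042]
ee_rot: [-0.0, 0.986, 0.169, -0.0]
contact_force: [0.4, 0.1, 0.1]
width: -0.0002
gripper_force: 0.0
[[ 9.429e-01  3.332e-01 -3.000e-04  4.524e-01]
 [ 3.332e-01 -9.429e-01  1.000e-04 -1.009e-01]
 [-3.000e-04 -2.000e-04 -1.000e+00 -4.200e-03]
 [ 0.000e+00  0.000e+00  0.000e+00  1.000e+00]] [0.37287082 0.14643854 0.11335721]
[65.95950973  7.33006486]
```

```bash
python3 -m handwheel '0 0 2 0 1;0 0 1.5 0 1;0 0 0 0 1'; python3 -m handwheel '0 0 1.5 0 1;0 0 0 0 1';python3 -m handwheel '0 0 1 0 1;0 0 0 0 1'
```

```text
t: 6.62
eef_pos: [0.4524, -0.1009, -0.0076]
ee_rot: [-0.0, 0.986, 0.169, -0.0]
contact_force: [0.4, 0.4, -0.0]
width: 0.0002
gripper_force: 0.0
t: 6.88
eef_pos: [0.4524, -0.1009, -0.0091]
ee_rot: [-0.0, 0.986, 0.169, -0.0]
contact_force: [-0.4, -0.3, -0.4]
width: 0.0003
gripper_force: 0.0
t: 7.12
eef_pos: [0.4525, -0.1009, -0.0101]
ee_rot: [-0.0, 0.986, 0.169, -0.0]
contact_force: [0.0, -0.7, 0.6]
width: -0.0002
gripper_force: 0.0
```

```bash
python3 -m handwheel '0 0 1 0 1;0 0 0 0 1'; python3 -m handwheel '0 0 1 0 1;0 0 0 0 1';python3 -m handwheel '0 0 0.7 0 1;0 0 0 0 1'
```

```text
t: 7.38
eef_pos: [0.4525, -0.1009, -0.0111]
ee_rot: [-0.0, 0.986, 0.169, -0.0]
contact_force: [0.1, -0.5, 0.8]
width: -0.0001
gripper_force: 0.0
t: 7.62
eef_pos: [0.4524, -0.1009, -0.0121]
ee_rot: [-0.0, 0.986, 0.169, -0.0]
contact_force: [-0.4, 0.2, -0.0]
width: 0.0003
gripper_force: 0.0
t: 7.88
eef_pos: [0.4525, -0.1009, -0.0128]
ee_rot: [-0.0, 0.986, 0.169, -0.0]
contact_force: [-0.5, 0.5, 0.3]
width: 0.0001
gripper_force: 0.0
```

```bash
python3 -m handwheel '0 0 0.7 0 1;0 0 0 0 1'; python3 -m handwheel '0 0 0.7 0 1;0 0 0 0 1';python3 -m handwheel '0 0 0.7 0 1;0 0 0 0 1'
python3 - <<'E'
from h import *
T=tool();np.save('T3.npy',T);im=viewer.read_camera('side')[:,:,::-1];cv2.imwrite('pics/s3.png',cv2.resize(im[240:430,200:460],(780,570),interpolation=cv2.INTER_CUBIC))
im=viewer.read_camera('wrist');cv2.imwrite('pics/w3.png',im[:,:,::-1])
E
```

```text
t: 8.12
eef_pos: [0.4525, -0.1009, -0.0135]
ee_rot: [-0.0, 0.986, 0.169, -0.0]
contact_force: [-0.1, -0.2, -0.1]
width: -0.0001
gripper_force: 0.0
t: 8.38
eef_pos: [0.4525, -0.1009, -0.0141]
ee_rot: [-0.0, 0.986, 0.169, -0.0]
contact_force: [0.6, -0.2, 0.0]
width: 0.0005
gripper_force: 0.0
t: 8.62
eef_pos: [0.4525, -0.1009, -0.0148]
ee_rot: [-0.0, 0.986, 0.169, -0.0]
contact_force: [-0.5, 0.1, 1.3]
width: 0.0
gripper_force: 0.0
```

View pics/s3.png

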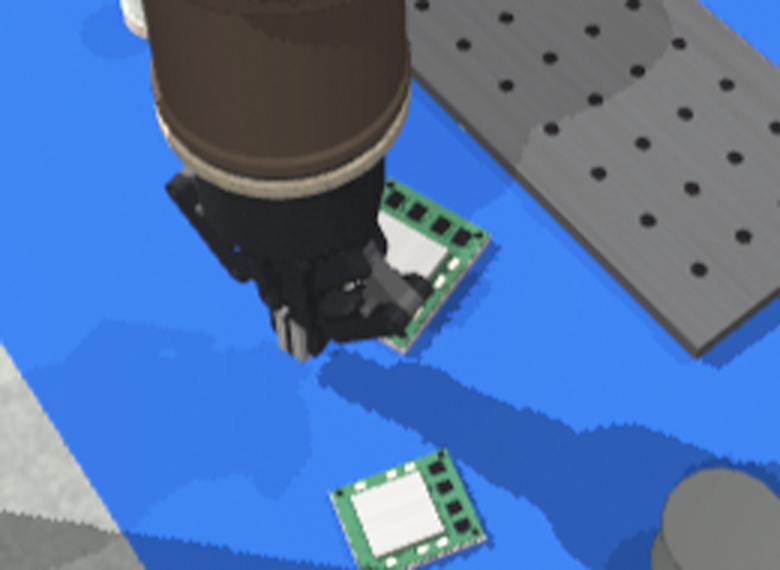

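The side crop shows the tips (crop 300,358) just behind the module and nearly meeting their shadow. I'll step down a little further to feel the mat.

```bash
python3 -m handwheel '0 0 0.7 0 1;0 0 0 0 1'; python3 -m handwheel '0 0 0.7 0 1;0 0 0 0 1';python3 -m handwheel '0 0 0.7 0 1;0 0 0 0 1'
python3 - <<'E'
from h import *
T=np.load('T3.npy')
print('side tip z0/z3 in tool',[((cast('side',[(300,359.3)],z)-T[:2,3])@T[:2,:2]*1000).round(1) for z in (0,.003)])
print('wrist',[((cast('wrist',[(322,297)],z,T)-T[:2,3])@T[:2,:2]*1000).round(1) for z in (0,.003)])
E
```

```text
t: 8.98
eef_pos: [0.4525, -0.1009, -0.0156]
ee_rot: [-0.0, 0.986, 0.169, -0.0]
contact_force: [0.5, -0.1, 0.5]
width: 0.0003
gripper_force: 0.0
t: 9.22
eef_pos: [0.4525, -0.1009, -0.0162]
ee_rot: [-0.0, 0.986, 0.169, -0.0]
contact_force: [0.4, 0.1, -0.3]
width: -0.0
gripper_force: 0.0
t: 9.48
eef_pos: [0.4525, -0.1009, -0.0169]
ee_rot: [-0.0, 0.986, 0.169, -0.0]
contact_force: [-0.3, -0.4, -0.4]
width: 0.0002
gripper_force: 0.0
side tip z0/z3 in tool [array([[-2.9, -1.9]]), array([[-4.1, -0.9]])]
wrist [array([[ 2. , -0.2]]), array([[ 3.4, -0.2]])]
```

```bash
for i in 1 2 3; do :; done; python3 -m handwheel '0 0 0.7 0 1;0 0 0 0 1'; python3 -m handwheel '0 0 0.7 0 1;0 0 0 0 1';python3 -m handwheel '0 0 0.7 0 1;0 0 0 0 1'
```

```text
t: 9.72
eef_pos: [0.4525, -0.1009, -0.0176]
ee_rot: [-0.0, 0.986, 0.169, -0.0]
contact_force: [0.1, 0.2, 0.8]
width: -0.0003
gripper_force: 0.0
t: 9.98
eef_pos: [0.4525, -0.1009, -0.0184]
ee_rot: [-0.0, 0.986, 0.169, -0.0]
contact_force: [0.5, 0.3, 0.0]
width: 0.0005
gripper_force: 0.0
t: 10.22
eef_pos: [0.4525, -0.1009, -0.019]
ee_rot: [-0.0, 0.986, 0.169, -0.0]
contact_force: [-0.5, -0.2, 0.5]
width: -0.0
gripper_force: 0.0
```

View pics/w3.png

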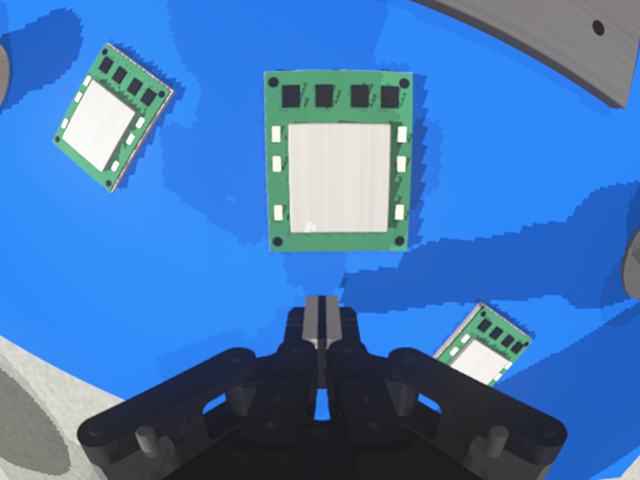

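The tips are 45 px behind the near edge in line with the module (near edge at row 250), and there is still no mat contact. I'll keep stepping down.

```bash
python3 -m handwheel '0 0 1 0 1;0 0 0 0 1'|sed -n '2p;4p'; python3 -m handwheel '0 0 1 0 1;0 0 0 0 1'|sed -n '2p;4p';python3 -m handwheel '0 0 1 0 1;0 0 0 0 1'|sed -n '2p;4p'
python3 - <<'E'
from h import *
T=tool();np.save('T4.npy',T);a=viewer.read_camera('side')[300:400,250:380,::-1]
w=viewer.read_camera('wrist')[230:330,257:387,::-1]
cv2.imwrite('pics/c4.png',np.hstack([cv2.resize(x,(400,308),interpolation=cv2.INTER_CUBIC) for x in(a,w)]))
E
```

```text
eef_pos: [0.4525, -0.1009, -0.0201]
contact_force: [0.1, -1.0, -0.4]
eef_pos: [0.4525, -0.1009, -0.0211]
contact_force: [0.4, 0.9, -0.2]
eef_pos: [0.4525, -0.1009, -0.0221]
contact_force: [-0.8, 0.4, 0.4]
```

View pics/c4.png

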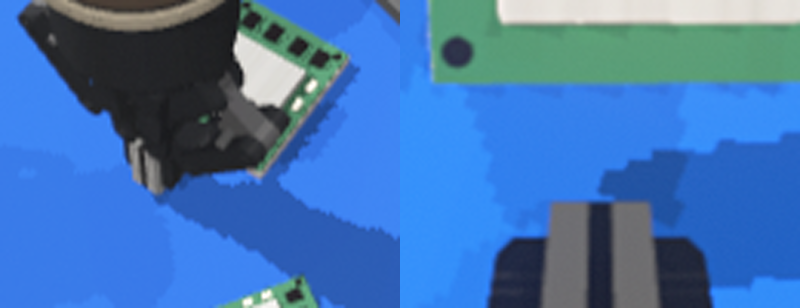

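Run:
```python
from h import *
T=np.load('T4.npy')
for z in(0,.005,.01,.015,.02):
  f=lambda n,u:((cast(n,[u],z,T)-T[:2,3])@T[:2,:2]*1000).round(1)
  print(z,'side bottom L,R',f('side',(250+138*.325,300+182*.325)),f('side',(250+160*.325,300+193*.325)),'wrist tip L,R',f('wrist',(257+550*.325,230+202*.325)),f('wrist',(257+650*.325,230+202*.325)),'shadow',f('wrist',(257+600*.325,230+180*.325)))
```

```text
0 side bottom L,R [[-6.8 -8. ]] [[-5.6  3.5]] wrist tip L,R [[ 5.3 52.8]] [[ 4.7 69.5]] shadow [[ 8.7 60.5]]
0.005 side bottom L,R [[-8.8 -6.2]] [[-7.6  5.3]] wrist tip L,R [[ 7.8 51. ]] [[ 7.2 67.2]] shadow [[11.1 58.5]]
0.01 side bottom L,R [[-10.8  -4.3]] [[-9.6  7. ]] wrist tip L,R [[10.2 49.3]] [[ 9.7 64.9]] shadow [[13.4 56.4]]
0.015 side bottom L,R [[-12.8  -2.5]] [[-11.6   8.8]] wrist tip L,R [[12.7 47.5]] [[12.1 62.6]] shadow [[15.8 54.4]]
0.02 side bottom L,R [[-14.8  -0.7]] [[-13.7  10.5]] wrist tip L,R [[15.2 45.8]] [[14.6 60.3]] shadow [[18.1 52.4]]
```

Both views agree: with the tip's half width of 11 mm, the tips sit about 33.5 mm behind the reported TCP. So 2 mm above the mat means TCP z ≈ -0.0315.

```bash
python3 -m handwheel '0 -3.5 3 0 1;0 -3.5 3 0 1;0 0 1.5 0 1;0 0 0 0 1'|sed -n '2p;4p'; python3 -m handwheel '0 0 1 0 1;0 0 1 0 1;0 0 0 0 1'|sed -n '2p;4p'; python3 -m handwheel '0 0 0.7 0 1;0 0 0 0 1'|sed -n '2p;4p'
```

```text
eef_pos: [0.45, -0.0941, -0.0296]
contact_force: [0.1, 0.4, 0.6]
eef_pos: [0.4502, -0.0943, -0.03]
contact_force: [-8.7, 3.3, 53.8]
eef_pos: [0.4502, -0.0943, -0.0301]
contact_force: [-12.7, 4.2, 73.7]
```

```bash
python3 -m handwheel '0 0 -4.3 0 1;0 0 0 0 1'|sed -n '2p;4p'; python3 -m handwheel '6 0 0 0 1;6 0 0 0 1;3 0 0 0 1;3 0 0 0 1;3 0 0 0 1;3 0 0 0 1;3 0 0 0 1;0 0 0 0 1'
python3 - <<'E'
from h import *
T=tool();np.save('T5.npy',T)
im=viewer.read_camera('wrist')[:,:,::-1];cv2.imwrite('pics/w5.png',im)
E
```

```text
eef_pos: [0.4505, -0.0944, -0.0276]
contact_force: [-0.3, 0.8, -0.8]
t: 13.45
eef_pos: [0.4759, -0.0853, -0.0279]
ee_rot: [0.0, 0.986, 0.169, 0.0]
contact_force: [-0.6, 0.5, 0.3]
width: 0.0002
gripper_force: 0.0
```

View pics/w5.png

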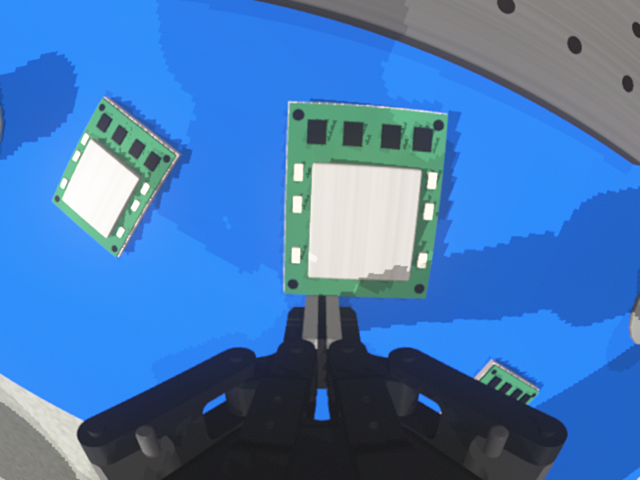

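The module (corners 289,101; 447,112; 428,298; 284,293) is now in contact and starting to turn clockwise. From here I'll measure it numerically with a green mask.

```bash
cat > g.py <<'E'
from h import *
def green(T=None,im=None,z=.008,n='wrist'):
    if im is None: T=tool();im=viewer.read_camera(n)[:,:,::-1];cv2.imwrite('pics/last_%s.png'%n,im)
    b,g,r=[im[...,i].astype(int) for i in range(3)]
    m=((g>1.15*r)&(g>1.1*b)&(g>40)).astype(np.uint8)
    m=cv2.morphologyEx(m,cv2.MORPH_CLOSE,np.ones((5,5)))
    cs=cv2.findContours(m,0,cv2.CHAIN_APPROX_NONE)[0];c=max(cs,key=lambda c:cv2.contourArea(cv2.convexHull(c)))[:,0]
    p=cast(n,c,z,T).astype(np.float32);rc=cv2.minAreaRect(p);a=(rc[2]+45)%90-45
    N=np.array([np.cos(.0367),np.sin(.0367)]);bx=cv2.boxPoints(rc)
    print('centre',np.round(rc[0],4),'size',np.round(rc[1],4),'yaw',round(a,1),'edge dist',((bx-[.5898,0])@N*1000).round(1))
    if T is not None: print('in tool',(T[:2,:2].T@(np.array(rc[0])-T[:2,3])*1000).round(1),'TCP',T[:3,3].round(4),'toolyaw',np.degrees(np.arctan2(T[1,0],T[0,0])).round(2))
E
python3 -c "
from g import *
green(np.load('T5.npy'),cv2.imread('pics/w5.png'))"
python3 -m handwheel '3 0 0 0.7 1;3 0 0 0.7 1;3 0 0 0.7 1;3 0 0 0.7 1;0 0 0 0 1'|sed -n '2p;4p'
python3 -c "
from g import *
green()"
```

```text
centre [ 0.5283 -0.0833] size [0.0754 0.059 ] yaw 16.7 edge dist [-108.4  -93.5  -20.6  -35.4]
in tool [50.1 15.6] TCP [ 0.4759 -0.0853 -0.0279] toolyaw 19.47
eef_pos: [0.4874, -0.0814, -0.0279]
contact_force: [0.5, 0.3, -0.5]
centre [ 0.5399 -0.0818] size [0.0754 0.0589] yaw 14.2 edge dist [-95.9 -83.6  -9.9 -22.2]
in tool [50.2 15.4] TCP [ 0.4874 -0.0814 -0.0279] toolyaw 16.66
```

```bash
python3 -m handwheel '2.5 0 0 2 1;2.5 0 0 2 1;2.5 0 0 2 1;2.5 0 0 2 1;2.5 0 0 2 1;2.5 0 0 2 1;0 0 0 0 1'|sed -n '2p;4p'
python3 -c "
from g import *
green()"
```

```text
eef_pos: [0.5, -0.0781, -0.0281]
contact_force: [-6.8, 0.8, 4.8]
centre [ 0.5523 -0.0834] size [0.0754 0.059 ] yaw 10.7 edge dist [-82.2 -73.4   1.2  -7.6]
in tool [51.7  9.4] TCP [ 0.5    -0.0781 -0.0281] toolyaw 4.57
```

```bash
python3 -m handwheel '1 0 0 1.2 1;1.5 0 0 1.2 1;1.5 0 0 0 1;1.5 0 0 0 1;0 0 0 0 1'|sed -n '2p;4p'
python3 -c "
from g import *
green()"
```

```text
eef_pos: [0.5005, -0.077, -0.0286]
contact_force: [-26.4, 0.5, 19.2]
centre [ 0.5527 -0.0832] size [0.0757 0.059 ] yaw 10.3 edge dist [-81.8 -73.4   1.5  -6.9]
in tool [51.9  8.2] TCP [ 0.5005 -0.077  -0.0286] toolyaw 2.21
```

Run:
```python
from h import *
a=viewer.read_camera('side')[250:370,270:430,::-1]
w=viewer.read_camera('wrist')[:,:,::-1]
s=viewer.read_camera('scene')[140:230,250:370,::-1]
f=lambda x,k:cv2.resize(x,k,interpolation=cv2.INTER_CUBIC)
cv2.imwrite('pics/c6.png',np.vstack([np.hstack([f(a,(400,300)),f(s,(400,300))]),np.hstack([f(w[230:380,220:420],(400,300)),f(w[0:300,120:520],(400,300))])]))
```

```text
(no output)
```

View pics/c6.png

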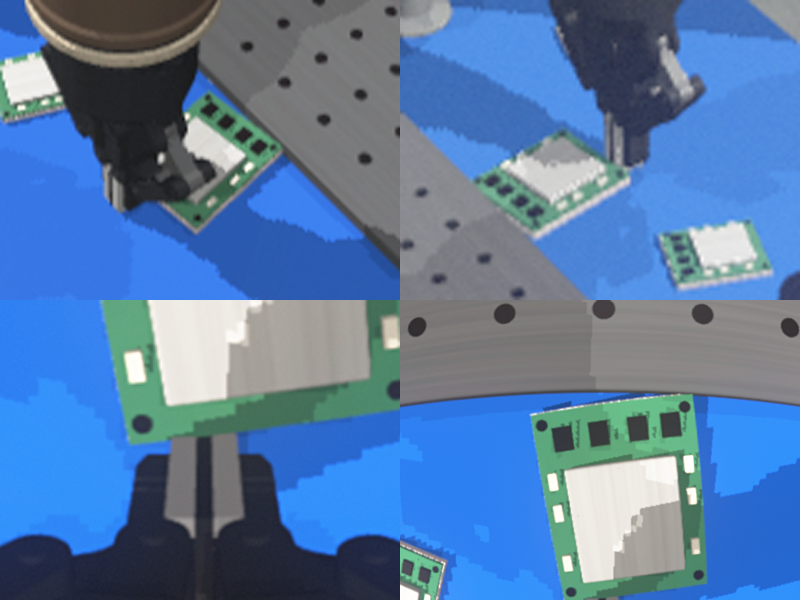

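The picture shows the lead right corner on the plate edge with the left end open, and the fingers at the left part of the near face. The contact point must swing left to rotate the module, so friction jams a straight push. I'll sweep left under the existing pressure.

```bash
python3 -m handwheel '0 -2 0 0 1;0 -2 0 0 1;0 -2 0 0 1;0 -2 0 0 1;0 -2 0 0 1;0 0 0 0 1'|sed -n '2p;4p'
python3 -c "
from g import *
green()"
```

```text
eef_pos: [0.5042, -0.0675, -0.0283]
contact_force: [-9.4, 4.7, 3.0]
centre [ 0.5552 -0.078 ] size [0.0755 0.0589] yaw 3.5 edge dist [-75.9 -74.4   1.1  -0.4]
in tool [50.6 12.5] TCP [ 0.5042 -0.0675 -0.0283] toolyaw 2.21
```

```bash
python3 -m handwheel '0.7 -1.5 0 0 1;0.7 -1.5 0 0 1;0 0 0 0 1'|sed -n '2p;4p'
python3 -m handwheel '-6 0 0 0 1;-6 0 0 0 1;0 8 0 0 1;0 7.5 0 0 1;4 0 0 0 1;0 0 0 0 1'|sed -n '2p;4p'
python3 -c "
from g import *
green()"
```

```text
eef_pos: [0.505, -0.0647, -0.0284]
contact_force: [-11.2, -2.3, 4.5]
eef_pos: [0.5013, -0.0811, -0.0279]
contact_force: [0.1, 0.3, 0.3]
centre [ 0.5558 -0.0767] size [0.0752 0.0588] yaw 1.8 edge dist [-74.3 -74.6   0.6   1. ]
in tool [54.6 -2.3] TCP [ 0.5013 -0.0811 -0.0279] toolyaw 2.24
```

```bash
python3 -m handwheel '0 -2.3 1 0 1;0 0 0.7 0 1;3 0 0 0 1;2 0 0 0 1;0 0 0 0 1'|sed -n '2p;4p'
python3 -m handwheel '1 0 0 0 1;0 0 0 0 1'|sed -n '2p;4p'
python3 -m handwheel '1 0 0 0 1;0 0 0 0 1'|sed -n '2p;4p'
python3 -c "
from g import *
green()"
```

```text
eef_pos: [0.5054, -0.0784, -0.0297]
contact_force: [-1.8, -0.5, 0.5]
eef_pos: [0.5054, -0.0783, -0.0297]
contact_force: [-7.2, -2.7, 3.8]
eef_pos: [0.5054, -0.0783, -0.0297]
contact_force: [-12.5, -4.8, 9.4]
centre [ 0.5555 -0.0767] size [0.0756 0.0588] yaw 1.6 edge dist [-74.7 -75.2   0.5   1. ]
in tool [50.1  0.4] TCP [ 0.5054 -0.0783 -0.0297] toolyaw 2.26
```

```bash
cat > e.py <<'E'
from h import *
def edge():
    # near-edge height from the scene view: green hull quad, highest side, cut with the module's side planes
    im=viewer.read_camera('scene')[:,:,::-1];cv2.imwrite('pics/last_scene.png',im)
    b,g,r=[im[...,i].astype(int) for i in range(3)]
    m=((g>1.12*r)&(g>1.08*b)&(g>30)).astype(np.uint8)[120:235,230:370]
    l=cv2.connectedComponentsWithStats(cv2.morphologyEx(m,cv2.MORPH_CLOSE,np.ones((5,5))))
    o=[]
    for i in range(1,l[0]):
        if l[2][i,4]>40:
            c=np.argwhere(l[1]==i)[:,::-1].astype(np.float32)+[230,120];q=cv2.boxPoints(cv2.minAreaRect(c.astype(np.float32)))
            o.append((l[2][i,4],q.round(0).astype(int).tolist()))
    for a,q in sorted(o,reverse=True)[:4]:
        print(a,q)
        O,d=ray('scene',q)
        for k in range(4):
            print('   ',[ (O+d[k]*((y-O[1])/d[k,1])).round(3)[[0,2]].tolist() for y in(-.047,-.077,-.107)])
E
python3 -m handwheel '0.3 0 -1.5 0 1;0 0 -3 0 1;0 0 -3 0 1;0 0 -3 0 1;0 0 0 0 1'|sed -n '2p;4p'
python3 -c "
from e import *
edge()"
```

```text
eef_pos: [0.5058, -0.0781, -0.0194]
contact_force: [-9.3, -1.6, -0.3]
306 [[272, 194], [307, 175], [317, 193], [283, 213]]
    [[0.618, 0.063], [0.603, 0.035], [0.587, 0.007]]
    [[0.542, 0.075], [0.524, 0.047], [0.506, 0.02]]
    [[0.52, 0.021], [0.501, -0.008], [0.482, -0.038]]
    [[0.597, 0.006], [0.581, -0.024], [0.565, -0.054]]
164 [[329, 211], [358, 206], [360, 220], [331, 225]]
    [[0.491, -0.039], [0.471, -0.071], [0.451, -0.103]]
    [[0.418, -0.06], [0.395, -0.093], [0.371, -0.126]]
    [[0.41, -0.104], [0.387, -0.139], [0.363, -0.173]]
    [[0.486, -0.081], [0.465, -0.114], [0.445, -0.148]]
```

Near corners are now at about 20 mm, so the module is turning up with the fingers. Continuing the arc.

```bash
python3 -m handwheel '0.2 0 -3 0 1;0.2 0 -3 0 1;0.6 0 -3 0 1;0.7 0 -3 0 1;0 0 0 0 1'|sed -n '2p;4p'
python3 -c "
from e import *
edge()"|head -5
```

```text
eef_pos: [0.5078, -0.0781, -0.0073]
contact_force: [-8.5, -3.3, 0.6]
343 [[272, 194], [304, 172], [316, 189], [285, 212]]
    [[0.618, 0.063], [0.603, 0.035], [0.587, 0.007]]
    [[0.548, 0.084], [0.53, 0.057], [0.513, 0.03]]
    [[0.522, 0.032], [0.503, 0.003], [0.484, -0.026]]
    [[0.593, 0.007], [0.577, -0.023], [0.561, -0.053]]
```

```bash
python3 -m handwheel '0.7 0 -3 0 1;0.8 0 -3 0 1;1 0 -3 0 1;1.2 0 -3 0 1;1.4 0 -3 0 1;0 0 0 0 1'|sed -n '2p;4p'
python3 -c "
from e import *
edge()"|head -5
```

```text
eef_pos: [0.5133, -0.0779, 0.0078]
contact_force: [-6.5, -1.6, 3.4]
377 [[272, 194], [299, 168], [314, 184], [287, 210]]
    [[0.618, 0.063], [0.603, 0.035], [0.587, 0.007]]
    [[0.559, 0.098], [0.541, 0.071], [0.524, 0.045]]
    [[0.527, 0.046], [0.508, 0.018], [0.489, -0.01]]
    [[0.588, 0.01], [0.572, -0.02], [0.556, -0.05]]
```

```bash
python3 -m handwheel '1.6 0 -3 0 1;1.8 0 -3 0 1;2 0 -3 0 1;2.2 0 -3 0 1;2.4 0 -2.5 0 1;0 0 0 0 1'|sed -n '2p;4p'
python3 -c "
from e import *
edge()"|head -5
```

```text
eef_pos: [0.5243, -0.0776, 0.0226]
contact_force: [-6.0, -0.6, 4.9]
323 [[271, 196], [294, 167], [311, 181], [288, 210]]
    [[0.62, 0.059], [0.605, 0.031], [0.59, 0.003]]
    [[0.569, 0.104], [0.552, 0.078], [0.535, 0.052]]
    [[0.533, 0.057], [0.515, 0.029], [0.496, 0.001]]
    [[0.586, 0.009], [0.57, -0.021], [0.553, -0.051]]
```

```bash
python3 -m handwheel '3 0 -3.2 0 1;3.7 0 -3.4 0 1;3.9 0 -3.1 0 1;0 0 0 0 1'|sed -n '2p;4p'
python3 -c "
from e import *
edge()"|head -5
```

```text
eef_pos: [0.5354, -0.0772, 0.0325]
contact_force: [-5.3, 0.9, 6.0]
157 [[329, 211], [358, 206], [360, 220], [331, 225]]
    [[0.491, -0.039], [0.471, -0.071], [0.451, -0.103]]
    [[0.418, -0.06], [0.395, -0.093], [0.371, -0.126]]
    [[0.41, -0.104], [0.387, -0.139], [0.363, -0.173]]
    [[0.486, -0.081], [0.465, -0.114], [0.445, -0.148]]
```

```bash
python3 -m handwheel '4.3 0 -2.8 0 1;4.4 0 -2.6 0 1;4.5 0 -2.3 0 1;0 0 0 0 1'|sed -n '2p;4p'
python3 -c "
from e import *
edge()"|head -14
```

```text
eef_pos: [0.5494, -0.0768, 0.0404]
contact_force: [-4.8, 0.7, 6.7]
160 [[329, 211], [358, 206], [360, 220], [331, 225]]
    [[0.491, -0.039], [0.471, -0.071], [0.451, -0.103]]
    [[0.418, -0.06], [0.395, -0.093], [0.371, -0.126]]
    [[0.41, -0.104], [0.387, -0.139], [0.363, -0.173]]
    [[0.486, -0.081], [0.465, -0.114], [0.445, -0.148]]
53 [[302, 149], [323, 143], [325, 153], [304, 158]]
    [[0.551, 0.137], [0.534, 0.112], [0.516, 0.088]]
    [[0.507, 0.133], [0.487, 0.108], [0.467, 0.083]]
    [[0.502, 0.109], [0.482, 0.083], [0.463, 0.057]]
    [[0.548, 0.116], [0.53, 0.09], [0.512, 0.065]]
```

```bash
python3 -m handwheel '4.9 0 -1.8 0 1;5 0 -1.4 0 1;5 0 -1.1 0 1;0 0 0 0 1'|sed -n '1,2p;4p'
python3 - <<'E'
from h import *
im=viewer.read_camera('scene')[:,:,::-1];cv2.imwrite('pics/last_scene.png',im)
b,g,r=[im[...,i].astype(int) for i in range(3)]
m=((g>1.05*r)&(g>1.02*b)&(g>25))[120:235,230:328]
y,x=np.nonzero(m);print(len(x),x.min()+230,x.max()+230,y.min()+120,y.max()+120)
# bright shield / silhouettes around expected location
for row in range(140,216,5): print(row,' '.join('%02x%02x%02x'%tuple(im[row,c,::-1]) for c in range(262,322,4)))
E
```

```text
t: 23.62
eef_pos: [0.5648, -0.0763, 0.0449]
contact_force: [-1.2, 0.9, 8.8]
213 276 325 144 209
140 a9abad 4f8bdc 4c88db 33394e 30374d 31384e 2d354b 31374e 2c3249 4f5261 adadb1 979cb0 486394 3c6eb8 3d6db8
145 afb2b2 508add 4e88dc 4f87d9 2f3e64 2a3048 31384e 414759 42475c 3d4254 575e6e afafb2 484e61 e3e3e2 e6e6e4
150 5393e7 5292e7 5392e7 5392e7 5192e6 2d344d 323b52 3c4257 343952 313550 353b55 373f53 e5e5e3 e4e4e3 e4e5e3
155 5391e7 5191e7 5191e7 4f90e6 5291e7 7d8493 2f3850 2f3851 2f3450 303750 303952 52716f cbd3c8 b5c4b6 93aca1
160 5391e7 5293e7 5491e7 5293e7 5393e8 7282a4 7e8085 2e3751 323952 5392e7 6990d4 6094e3 5393e9 5593e8 5593e9
165 5192e8 5493e8 5293e7 5492e7 a2aba8 6a8dc0 b2b4b5 424b5f 40495c 5492e8 5593e8 5493e9 5292e8 5494e9 5292e8
170 5191e7 5190e7 5292e7 4e88ce 416863 5b7572 939499 333b56 7995bf 5593e9 5392e8 5292e8 5092e8 5393e8 5091e8
175 508fe7 5291e7 5492e8 587482 99999e 586f71 4d746e e2dede 5292e8 5694e9 5594ea 5391e9 5493e9 4f8be1 508bdf
180 5091e7 5291e7 5392e8 8d9194 8e8f95 909195 bdbebd 3a5360 dad5d7 5292e8 5394e9 5392e9 5493e8 4d89de 4e89de
185 5877b7 5190e7 5393e7 8e8e93 929397 8c8f94 c1c1c1 5a7370 d6d0d2 5392e8 5493e9 5795ea 5293e9 4d8adf 518cdf
190 686876 5d677a 5494e8 8c8d92 909296 8f9296 b3b3b5 4d7572 81a4dd 4e8adf 4e88de 5393e9 5493ea 4c89de 4f8adf
195 7b7e87 626571 555668 26304a 8c8d92 909295 647178 6b9086 538cde 518cdf 4c89de 4f8adf 508cdf 508bdf 4e8bdf
200 898b93 7f8189 7a7d86 535766 476866 6d777c 939c97 c4c2c3 4c88de 4f8ade 4e89de 4e8adf 4f8bdf 5693e9 5796eb
205 8c8c93 7d7e87 777883 7c7c86 7b7c87 4f5e67 476b6b d5d0d2 4e8ade 4e8ade 4f8adf 4e89df 4f8bdf 5290e6 5292e9
210 7b7c85 7e7e87 7f7e87 797c84 7c7d86 7e8087 767982 c6c6d4 4f89de 518fe5 5090e8 5594e9 5292e9 5596ea 5594e9
215 7b7c84 7d7d86 777b80 7d7d86 7d7e88 7c7e87 80818a 8e8e98 5291e8 5694e9 5292e8 5292e9 5192e9 5594ea 5293e9
```

The scene pixels show the module standing steeply against the plate edge, green and shield facing the plate, and the force runs along its axis. Continue past vertical.

```bash
python3 -m handwheel '5.2 0 -0.9 0 1;5.2 0 -0.6 0 1;0 0 0 0 1'|sed -n '1,2p;4p'
```

```text
t: 24.05
eef_pos: [0.5749, -0.0758, 0.046]
contact_force: [-0.6, 0.3, 8.1]
```

```bash
python3 -m handwheel '5 0 -0.4 0 1;5 0 -0.1 0 1;0 0 0 0 1'|sed -n '1,2p;4p'
python3 -m handwheel '5 0 0.2 0 1;5 0 0.3 0 1;0 0 0 0 1'|sed -n '1,2p;4p'
```

```text
t: 24.42
eef_pos: [0.5844, -0.0754, 0.0463]
contact_force: [-0.7, -0.4, 6.5]
t: 24.8
eef_pos: [0.5943, -0.075, 0.0457]
contact_force: [-0.0, 0.3, 5.9]
```

```bash
python3 -m handwheel '6 0 0.8 0 1;6 0 2 0 1;6 0 2.5 0 1;6 0 3.5 0 1;0 0 0 0 1'|sed -n '1,2p;4p'
python3 - <<'E'
from h import *
for n,w in(('scene',(150,215,215,320)),('side',(250,330,300,420))):
    im=viewer.read_camera(n)[:,:,::-1];cv2.imwrite(f'pics/f_{n}.png',im)
im=cv2.imread('pics/f_scene.png')
for row in range(140,225,5): print(row,' '.join('%02x%02x%02x'%tuple(im[row,c,::-1]) for c in range(238,322,5)))
E
```

```text
t: 25.42
eef_pos: [0.6176, -0.0739, 0.0361]
contact_force: [-0.8, 0.1, 0.6]
140 3f6db7 333d55 32374b 32374c 2f334a 34384e 434759 43495a 3f6ab5 436fb9 416eb8 446fb8 426eb8 406eb8 4572ba 4471ba 4370ba
145 3d67af 9a9b9e 373c52 32354d 5b5d6c 2e314a 3b3f55 7d7f86 475d81 5894e8 5593e7 518bdd 528add 5687ae dadcdc dcdedd dcdcdb
150 4c82d5 4881d4 35364f 33364e 30334d 33394e 353a4f ababaf 7e9fd6 5493e7 5995e8 5492e7 a7c2b5 577874 e5e5e4 e4e5e4 e5e5e5
155 5085d6 4e85d6 497ac9 353a51 35384f 2d344e 32374f 525463 b5b4b7 5372b2 5794e8 5693e7 426db8 5a7977 6b9c8a 94b4a3 95aea4
160 5593e7 5492e7 5692e7 4e83d3 333850 343850 42475c 4f5063 9a9a9f 696b78 5490e5 5493e7 5693e8 809ad3 5492e8 5b97ea 5996ea
165 5594e8 5693e7 5592e7 5794e7 373a52 383953 343851 353752 44485d 4e81d2 5893e8 5593e7 5a96e9 5894e9 5694e9 5693e9 5694e9
170 848da6 8c8c94 5993e6 5894e7 80838d 394056 3c4058 393c55 4c7fd1 5a95e8 5592e7 5693e8 5594e9 5591e9 5895e9 5693e9 5794e9
175 8b8a93 8b8d94 8c8c95 5a92e6 848999 585c6c 3a3b53 5d97e8 5794e8 5794e8 5994e9 5a95ea 5894e9 5693e8 5794e9 5896ea 5696ea
180 5b5a6b 8a8d94 8c8c94 8d8e96 6e8ec0 7
[... 366 characters left out ...]
2 f8f1f1 f6f0f0 f9f3f3 f0eaeb ede7e8 5d8ede 568dde 558cde 548edf 508ade 538cdf 548cdf
200 84848c dbd5d6 f9f2f2 f7f0f0 f7f1f0 faf4f5 faf3f4 f8f1f1 efe8e9 eee8e8 ddd7d8 5e8fdf 568cdf 548bde 558ddf 5189de 528bdf
205 8e8e95 575765 ddd7d7 fbf5f4 f8f2f2 f8f1f1 faf3f3 fbf4f4 fbf6f5 efe9e9 bcc1be 528add 568edf 528bde 538adf 518ade 548de0
210 8d8d94 8b8b91 5e5d69 d8d2d2 e6dfe0 e8e2e2 fdf7f7 e5dfdf a2a5a5 7a7c87 578cdd 598ee0 5991e6 568cdf 548de0 5692e6 518bdf
215 83848b 818388 898a90 5b5a64 dfd9da d9d3d4 889291 777881 8c8c94 898b94 91939a 5992e6 5793e9 5995e9 5792e6 5289df 518bdf
220 454858 7e7d85 7f8087 74767e 76767f 7d7e86 8a8b93 8c8c95 8b8d94 8f8e97 8a8b96 909199 5a95e8 5a96ea 5693e9 5a96ea 5997eb
```

The bright bare-metal face now shows on the plate (scene rows 190–215, columns 243–288). I'll retreat and check it.

```bash
python3 -m handwheel '0 0 -20 0 1;0 0 -30 0 1;-20 0 -40 0 1;-40 0 -20 0 1;-40 0 0 0 1;0 0 0 0 1'|sed -n '1,2p;4p'
python3 - <<'E'
from h import *
for n in('scene','side','wrist'):
    T=tool();im=viewer.read_camera(n)[:,:,::-1];cv2.imwrite(f'pics/e_{n}.png',im)
    m=((im.min(2)>195)).astype(np.uint8)
    for c in cv2.findContours(m,0,cv2.CHAIN_APPROX_NONE)[0]:
        if cv2.contourArea(c)<250: continue
        c=c[:,0]
        p=cast(n,c,.025,T).astype(np.float32);r=cv2.minAreaRect(p)
        if not(.45<r[0][0]<.8 and abs(r[0][1]+.07)<.1):continue
        a=(r[2]+45)%90-45
        print(n,np.round(r[0],4),np.round(r[1],4),round(a,1),'areafill',cv2.contourArea(p)/(r[1][0]*r[1][1]),((cv2.boxPoints(r)-[.5898,0])@[np.cos(.0367),np.sin(.0367)]*1000).round(1))
E
```

```text
t: 26.28
eef_pos: [0.5148, -0.0778, 0.1472]
contact_force: [0.1, -0.3, 0.6]
scene [ 0.6136 -0.0751] [0.0756 0.0639] 2.1 areafill 0.9409374127277215 [-16.7 -16.7  58.8  58.8]
side [0.4939 0.0149] [0.0313 0.0308] -18.8 areafill 0.7622569325721471 [-115.2  -86.5  -75.3 -104. ]
side [ 0.6152 -0.0749] [0.0756 0.0598] 2.1 areafill 0.9319777763618917 [-15.2 -15.2  60.4  60.4]
wrist [0.5056 0.0189] [0.0276 0.0303] -19.7 areafill 0.9406405311701758 [-102.6  -74.5  -64.3  -92.4]
wrist [ 0.6169 -0.0742] [0.0767 0.0605] 2.4 areafill 0.9768889908065744 [-14.2 -13.8  62.8  62.5]
```

```bash
python3 -c "
from station import hand_in
print(hand_in())"
```

```text
the job is handed in; nothing more can be done
None
```

The module is flipped and lies flat on the plate with its bare metal face up; all three cameras put that face level at 25 mm. Its front end overhangs the plate's front edge by about 15 mm. The job was handed in at about 26 s with the arm clear; I did not re-measure the spool, jar and relay, but the fingers never went near them.

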